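Press a round lamp into the push-in lamp tester and hold it on test

TASK

Check the round globe lamp on the bench lamp tester: take it out of the wooden rack, put it cap down through the tester's sprung ring, and press it down until the ring is fully home, without ramming it. The tester only makes contact while the lamp is held down, so finish while still holding the lamp pressed home, upright and steady; leave the other lamps, the tape roll and the screwdriver where they are.

Things in the scene. Friction and masses are not known exactly. Their poses are not given: they have to be found in the camera images.
- globe_mid (a point): Round globe lamp to test: white, ball-topped, metal screw cap below, 84 mm long, about 70 g, upright, cap down in any rack hole. Point on its axis at its widest (45 mm across, straight-sided 4 mm up and down), 58 mm above the cap's tip, 26 below the top; z up. Cap 26 mm across, 27 long, lowest 6 mm tapered. Above it the body's flat underside, 36 mm across, 31 mm below this point, is its seat.
- spot_mid (a point): Bystander: reflector lamp, flat-faced, 50 mm across, 76 mm long, standing in another hole of the rack. Point on its axis at its widest, 66 mm above the tip of its cap. Leave it alone.
- candle_mid (a point): Bystander: candle lamp, slim and pointed, 35 mm across, 94 mm long, standing in another hole of the rack. Point on its axis 46 mm above the tip of its cap. Leave it alone.
- rack: Light wooden lamp rack, fixed, 85 (x) x 290 (y) x 35 mm high, with three 28 mm holes along its y axis at -95, 0 and +95 mm from the middle. Origin at the centre of its underside.
- tester: Push-in lamp tester, fixed to the bench: grey case 140 (x) x 190 (y) x 50 mm high, from y -60 to +130 mm; on it a meter console with display, knob and switch, up to 90 mm high, from y +54 to +126 mm. Origin on the bench, under the axis of the sprung ring; z up.
- ring_seat (a point): Centre of the top face of the tester's sprung ring: black, 76 mm across, 10 thick, with a brass-lined bore 29 mm across, on three coil springs above the case. 95 mm above the bench at rest; moves with the ring; z up. A lamp put in cap down passes its cap through the bore and rests with its body's flat underside on this face.
- ring (a joint): How far the sprung ring is pressed down (m): 0 at rest at the top, 0.012 fully home against its stop. Springs: the push needed is about 5 N to start and 12 N fully home (plus the centre contact).
- pin (a joint): How far the sprung brass centre contact (8 mm pin on the ring's axis, below it) is pressed down (m): 0 at rest, at most 0.006. The tip of a seated lamp meets it with the ring about 9 mm down and has it about 3 mm down with the ring home; it then pushes back with about 3 N.
- tape: Bystander: loose roll of black tape, 70 mm across, 19 mm high, lying flat. Origin at the centre of its underside. Leave it alone.
- driver: Bystander: loose screwdriver, about 190 mm long, lying on the bench. Leave it alone.
Mind the look-alikes: they are no part of the job. What is shaped like the part that bears globe_mid but black or green is not meant.

How it is judged:
By the outcome, as a careful person would: the job done as asked, in the order asked, and still so for the second after the job is handed in, while the arm keeps its last pose, push and grip.
It also fails if it takes over 42 s, if anything falls off the work surface, if the arm or the gripper's body presses on something with over 40 N, if the wrist force passes 120 N, or if a joint passes its speed limit or range.

ROBOT

A 7-joint arm with a two-finger parallel gripper is mounted at the origin on the work surface. World frame = base frame: x ahead of the robot, y to its left, z up, the work surface at z = 0. Lengths are in m, angles in rad, forces in N, time in s.
With the tool pointing down it reaches from about 0.4 to 0.85 m from the base axis. Payload 4.5 kg.
Tool frame: the origin (TCP) lies midway between the tips of the shut fingers; the grasp point (between the pads) lies 19 mm behind it; z points along the fingers, y is the direction in which the jaws open and shut (so a half turn about z gives the same grasp; the last joint's range is limited). The gripper opens to 88 mm and grips with 3 to 60 N. Pads are 18 mm wide; open, the fingers measure 123 mm over their backs; the gripper's body (75 mm by 187 mm) begins 45 mm behind the grasp point.
Start: joints at [1.304, 0.689, -0.195, 1.565, 0.157, 0.902, -0.215], TCP at [0.185, -0.597, 0.239] pointing down, gripper open.
Joint ranges: [-3.01, 3.01], [-0.46, 2.08], [-1.47, 1.51], [0.13, 2.56], [-1, 4.14], [0.04, 2.09], [-2.66, 2.66]. Speed limits (rad/s): [2.57, 2.57, 3.14, 3.14, 3.14, 3.14, 3.14].

INTERFACE

Orientations are given as a unit quaternion [w, x, y, z].
In Python, from station import arm, imaging gives the robot as it stands.
- The arm moves only by the tool arm_command, never from a script. Its argument "deltas" is a list of rows, each an object with "dp": the shift along the tool's x, y, z scaled (see below), a list of three; "twist": the turn about the tool's z scaled (see below); "grip": the gripper command: -1 is fully open, 1 is shut, values between are in proportion. A call has 1 to 8 rows; each row shifts and turns the commanded pose from where the row before left it, along the tool's axes as they then stand; what a row does not reach is not made up. The controller multiplies each number of a shift by 15 cm and each number of a turn by 45 degrees. A row lasts 1/10 s, in which the tool goes at most 50 mm and 8.59 degrees, less where a joint would pass 70% of its speed; a pose out of reach is approached as far as the arm can. A call with a number of a shift or a turn outside -1 to 1 is refused whole. A call with a gripper value outside its range is refused whole. The fingers move at their own pace and stop on an object; "squeeze" is the grip in N (left out, the last holds). Time passes only in rows, so rows that do not move let the fingers close. It gives the time, the measured TCP pose, the force and the opening at its end, in the units of the state.
- arm.get_state(): the state, without advancing time (a new reading comes with each control period).
- imaging.read_camera(name): name is "scene" or "top" or "wrist"; returns a dict with "image" (384x512x3 uint8, blue, green, red), "camera_matrix" (3x3 intrinsics, pixels), "pose" (4x4, takes a point from camera to world coordinates). Camera axes: x right, y up, looking along -z (the intrinsics and any distortion apply to the point x, -y, -z); pixel columns grow to the right and rows downward; lengths in m; the calibration is good to about 2 mm. The wrist camera is an equidistant fisheye: a pixel r from the principal point sees the ray r / f radians off the axis. A picture is of the moment at which its call begins. There is no depth.
- arm.job_done(): hands the job in, once; it reports no verdict.
The state is a dict: "t": time; "joints": joint angles; "qd": joint speeds; "joint_efforts": joint torques, N m; "ee_pos": TCP position; "tcp_rot": TCP orientation; "ft_force": force on the tool from outside, world axes, zero at the start; "wrist_torque": the same for the moment, N m; "gripper_width": opening from 0.0 (shut) to 1.0 (fully open).
Only numpy, scipy, OpenCV 4.12 (cv2) and the standard library are available. Lean on these libraries where they do the work, as an engineer would, in place of code of your own. Each camera call takes 0.05 s, during which the arm holds its last target.

## Working session

There is one attempt and no reset: what is moved stays moved. The work goes in short steps, Python scripts to look and compute and a tool call to move; the robot and the scene stay as the last step left them, time stands still between calls to the robot, and variables do not carry over. Pictures are saved under pics/ and viewed, and the job is handed in when it is done.

Besides the shell and the picture viewer there is one more tool, called after "Emit:" as name([rows], argument=value, ...), one row to a line, values as JSON. arm_command: Moves the arm, as the interface text tells. Shifts and turns lie within -1 to 1; 1 stands for 15 cm of shift or 45 degrees of turn. Its arguments: {"type":"object","properties":{"deltas":{"type":"array","items":{"type":"object","properties":{"dp":{"type":"array","items":{"type":"number"}},"twist":{"type":"number"},"grip":{"type":"number"}}}},"squeeze":{"type":"number"}},"required":["deltas"]}

```bash
mkdir -p pics; ls; python3 - <<'E'
from station import arm, imaging
import cv2,numpy as np
for n in ("scene","top","wrist"):
    d=imaging.read_camera(n); cv2.imwrite(f"pics/{n}0.png",d["image"])
    print(n,np.round(d["camera_matrix"],2).tolist(),np.round(d["pose"],4).tolist(),[k for k in d])
print(arm.get_state())
E
```

```text
pics
scene [[416.96, 0.0, 256.97], [0.0, 416.96, 190.79], [0.0, 0.0, 1.0]] [[-0.87, -0.2816, 0.4047, 1.1005], [0.493, -0.4928, 0.717, 0.8895], [-0.0025, 0.8233, 0.5675, 0.7701], [0.0, 0.0, 0.0, 1.0]] ['image', 'camera_matrix', 'pose']
top [[348.59, 0.0, 259.69], [0.0, 348.59, 191.0], [0.0, 0.0, 1.0]] [[0.0224, 0.9874, -0.1569, 0.4572], [-0.9995, 0.0255, 0.0176, 0.0497], [0.0214, 0.1565, 0.9875, 1.0697], [0.0, 0.0, 0.0, 1.0]] ['image', 'camera_matrix', 'pose']
wrist [[297.32, 0.0, 251.69], [0.0, 297.32, 187.18], [0.0, 0.0, 1.0]] [[0.2958, 0.9051, 0.3056, 0.2649], [-0.9553, 0.2809, 0.0928, -0.5713], [-0.0019, -0.3194, 0.9476, 0.3833], [0.0, 0.0, 0.0, 1.0]] ['image', 'camera_matrix', 'pose']
{'t': 0.15, 'joints': array([ 1.30382019,  0.68975201, -0.19453458,  1.56609428,  0.15732653,
        0.90253244, -0.21510806]), 'qd': array([ 0.00042635, -0.00361767,  0.00162815, -0.00512001,  0.00048846,
       -0.0002172 , -0.00052302]), 'joint_efforts': array([-1.38782587e-03, -5.27863312e+01, -1.26841195e+00, -1.53585613e+01,
       -5.24823822e-02,  3.91008667e-03,  1.06208959e-04]), 'ee_pos': array([ 0.18498092, -0.59649141,  0.2381219 ]), 'tcp_rot': array([-6.76385309e-04,  9.88706930e-01,  1.49860341e-01, -1.66868895e-04]), 'ft_force': array([-0.34066541, -0.11850441,  0.14164165]), 'wrist_torque': array([-0.04880377, -0.00092777,  0.01268439]), 'gripper_width': 0.997982485699174}
```

View pics/scene0.png

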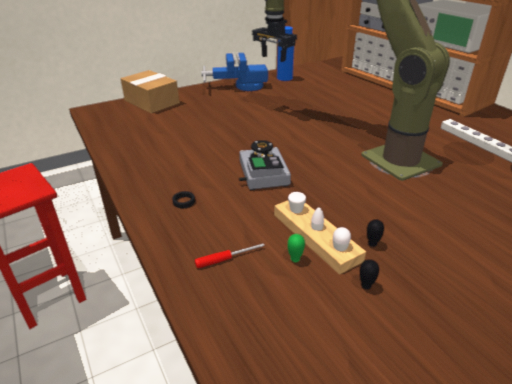

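View pics/top0.png

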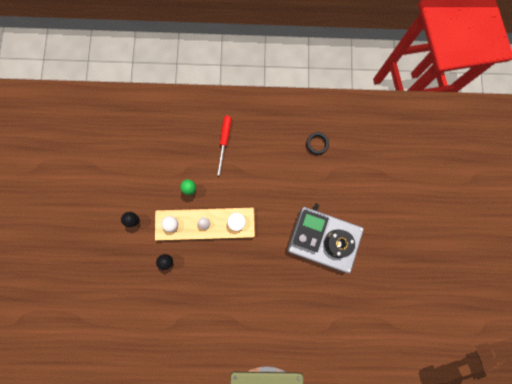

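View pics/wrist0.png

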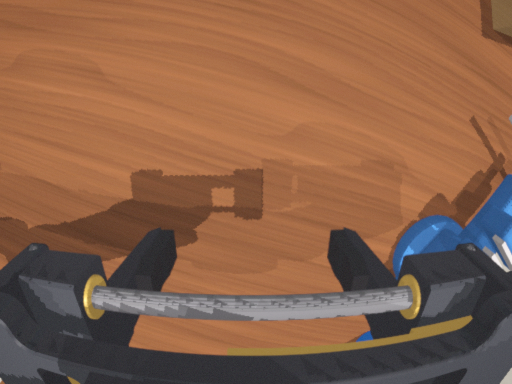

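```bash
cat > h.py <<'E'
import numpy as np, cv2
from station import arm, imaging
from scipy.spatial.transform import Rotation as R
def ray(d,u,v,fish=False):
    K=d["camera_matrix"];P=d["pose"]
    x=(u-K[0,2])/K[0,0];y=(v-K[1,2])/K[1,1]
    if fish:
        r=np.hypot(x,y);s=np.sin(r)/r if r>1e-9 else 1
        c=np.array([x*s,-y*s,-np.cos(r)])
    else: c=np.array([x,-y,-1.])
    return P[:3,3],P[:3,:3]@c
def onz(d,u,v,z,fish=False):
    o,r=ray(d,u,v,fish);return o+r*(z-o[2])/r[2]
def proj(d,p,fish=False):
    K=d["camera_matrix"];P=d["pose"];c=P[:3,:3].T@(np.asarray(p)-P[:3,3]);x,y,z=c[0],-c[1],-c[2]
    if fish:
        h=np.hypot(x,y);t=np.arctan2(h,z);k=t/h if h>1e-9 else 1/z
        return K[0,2]+K[0,0]*x*k,K[1,2]+K[1,1]*y*k
    return K[0,2]+K[0,0]*x/z,K[1,2]+K[1,1]*y/z
def Rt(q): return R.from_quat([q[1],q[2],q[3],q[0]]).as_matrix()
E
python3 - <<'E'
import cv2,numpy as np
a=cv2.imread("pics/top0.png")
c=cv2.resize(a[170:282,110:270],None,fx=5,fy=5,interpolation=cv2.INTER_CUBIC);cv2.imwrite("pics/c1.png",c)
c=cv2.resize(a[195:285,275:375],None,fx=6,fy=6,interpolation=cv2.INTER_CUBIC);cv2.imwrite("pics/c2.png",c)
b=cv2.imread("pics/scene0.png")
c=cv2.resize(b[130:300,230:400],None,fx=3.5,fy=3.5,interpolation=cv2.INTER_CUBIC);cv2.imwrite("pics/c3.png",c)
E
```

```text
(no output)
```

View pics/c1.png

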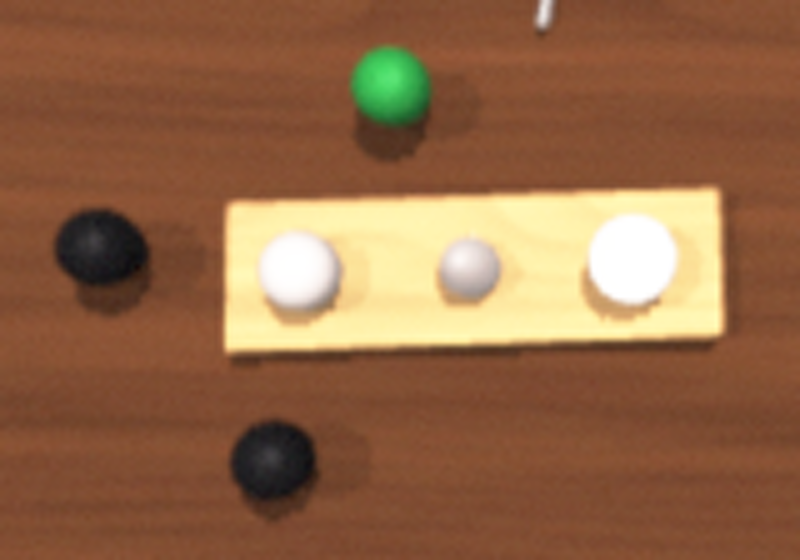

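View pics/c2.png

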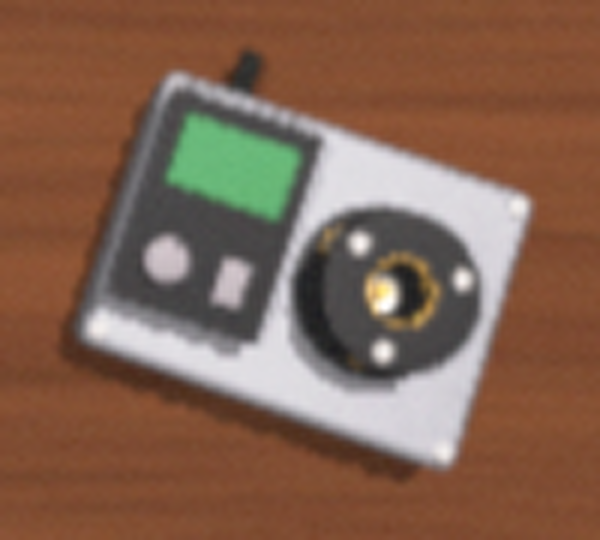

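View pics/c3.png

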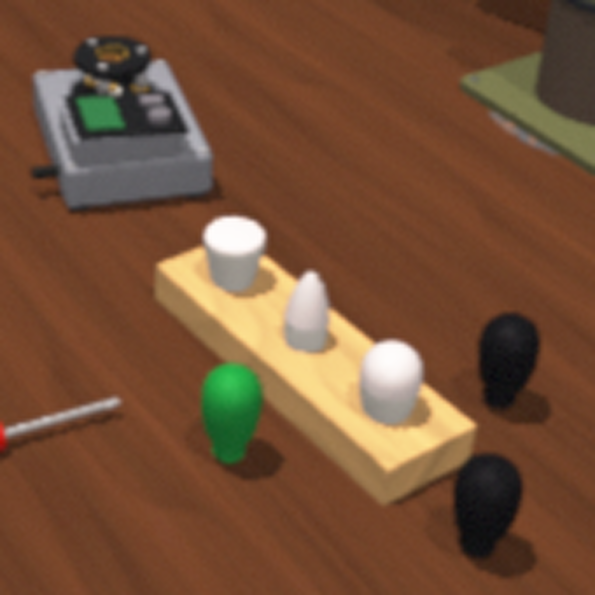

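```bash
python3 - <<'E'
from h import *
d=imaging.read_camera("top");s=imaging.read_camera("scene")
a=lambda x,y:(110+(x+.5)/5-.5,170+(y+.5)/5-.5)
c=[onz(d,*a(*p),.035)[:2] for p in [(227,202),(718,188),(722,335),(228,352)]]
print("rack",np.round(c,4).tolist(), np.mean(c,0), np.linalg.norm(c[0]-c[1]),np.linalg.norm(c[1]-c[2]))
m=(c[0]+c[3])/2-(c[1]+c[2])/2; yaw=np.arctan2(-m[0],m[1]);print("yaw",yaw)
cen=np.mean(c,0); u=m/np.linalg.norm(m); print("hole",cen+.095*u)
print("globe",onz(d,*a(299,271),.068),"spot",onz(d,*a(632,260),.101-.0),"candle",onz(d,*a(469,269),.08))
b=lambda x,y:(275+(x+.5)/6-.5,195+(y+.5)/6-.5)
print("ring",onz(d,*b(403,290),.095))
print([np.round(onz(d,*b(*p),.05)[:2],4).tolist() for p in [(175,75),(530,200),(450,465),(85,340)]])
f=lambda x,y:(230+(x+.5)/3.5-.5,130+(y+.5)/3.5-.5)
print("scene globe",onz(s,*f(391,375),.068),"ring",onz(s,*f(113,54),.095))
for n,p in dict(blk1=(130,220),blk2=(165,262),grn=(188,187)).items(): print(n,onz(d,*p,.06))
print(Rt(arm.get_state()["tcp_rot"]).round(3))
E
```

```text
rack [[0.5567, 0.3399], [0.5723, 0.0495], [0.4854, 0.0449], [0.4689, 0.3333]] [0.52079792 0.19191913] 0.29085508064950355 0.08702500868510747
yaw 0.05527417060909271
hole [0.51554955 0.28677404]
globe [0.51510419 0.28715991 0.068     ] spot [0.52363726 0.09615075 0.101     ] candle [0.51780609 0.18890858 0.08      ]
ring [ 0.47191357 -0.19909144  0.095     ]
[[0.5746, -0.0995], [0.5175, -0.2736], [0.3902, -0.232], [0.4453, -0.0564]]
scene globe [0.51465809 0.2896139  0.068     ] ring [ 0.4697159  -0.19291343  0.095     ]
blk1 [0.52376672 0.40228289 0.06      ]
blk2 [0.40772398 0.29466643 0.06      ]
grn [0.62412997 0.24167696 0.06      ]
[[ 0.955  0.296 -0.   ]
 [ 0.296 -0.955  0.001]
 [-0.    -0.001 -1.   ]]
```

```bash
cat > plan.py <<'E'
from h import *
def plan(wps,show=True,speed=.035,grip=-1):
    """wps: list of (x,y,z,jaw_yaw_deg or None). jaw yaw = world heading of tool y"""
    st=arm.get_state();p=st["ee_pos"].copy();M=Rt(st["tcp_rot"])
    yaw=np.arctan2(M[1,1],M[0,1]);out=[]
    for w in wps:
        t=np.array(w[:3]);ty=yaw if w[3] is None else np.radians(w[3])
        n=max(int(np.ceil(np.linalg.norm(t-p)/speed)),int(np.ceil(abs(ty-yaw)/np.radians(8.4))),1)
        for i in range(n):
            k=n-i;ydir=np.array([np.cos(yaw),np.sin(yaw),0]);xd=np.array([-np.sin(yaw),np.cos(yaw),0]);zd=np.array([0,0,-1.])
            xd=np.cross(ydir,zd)
            dlt=(t-p)/k;dp=np.round(np.array([dlt@xd,dlt@ydir,dlt@zd])/.15,3 if abs(dlt).max()<.02 else 2)
            tw=np.round(-(ty-yaw)/k/np.radians(45),3)
            out.append((dp.tolist(),float(tw)));p=p+.15*(dp[0]*xd+dp[1]*ydir+dp[2]*zd);yaw-=tw*np.pi/4
    for i,o in enumerate(out):
        if i%8==0:print()
        print('{"dp":%s,"twist":%s,"grip":%s},'%(str(o[0]).replace(' ',''),o[1],grip),end='')
    print("\nend",p.round(4),np.degrees(yaw).round(1))
E
python3 - <<'E'
from plan import *
plan([(0.47,-0.197,0.24,-23)],speed=.034)
E
```

```text
{"dp":[0.17,-0.13,-0.0],"twist":-0.074,"grip":-1},{"dp":[0.18,-0.12,-0.0],"twist":-0.074,"grip":-1},{"dp":[0.19,-0.11,-0.0],"twist":-0.074,"grip":-1},{"dp":[0.19,-0.1,-0.0],"twist":-0.074,"grip":-1},{"dp":[0.2,-0.09,-0.0],"twist":-0.074,"grip":-1},{"dp":[0.2,-0.08,-0.0],"twist":-0.074,"grip":-1},{"dp":[0.21,-0.06,-0.0],"twist":-0.074,"grip":-1},{"dp":[0.21,-0.05,-0.0],"twist":-0.073,"grip":-1},
{"dp":[0.22,-0.04,-0.0],"twist":-0.074,"grip":-1},{"dp":[0.22,-0.03,-0.0],"twist":-0.073,"grip":-1},{"dp":[0.22,-0.02,-0.0],"twist":-0.074,"grip":-1},{"dp":[0.22,-0.0,-0.0],"twist":-0.073,"grip":-1},{"dp":[0.22,0.01,-0.0],"twist":-0.074,"grip":-1},{"dp":[0.21,0.02,-0.01],"twist":-0.073,"grip":-1},{"dp":[0.22,0.04,-0.0],"twist":-0.074,"grip":-1},
end [ 0.4707 -0.1971  0.2398] -23.0
```

Emit:
arm_command([
  {"dp": [0.17,-0.13,0],"twist": -0.074,"grip": -1},
  {"dp": [0.18,-0.12,0],"twist": -0.074,"grip": -1},
  {"dp": [0.19,-0.11,0],"twist": -0.074,"grip": -1},
  {"dp": [0.19,-0.1,0],"twist": -0.074,"grip": -1},
  {"dp": [0.2,-0.09,0],"twist": -0.074,"grip": -1},
  {"dp": [0.2,-0.08,0],"twist": -0.074,"grip": -1},
  {"dp": [0.21,-0.06,0],"twist": -0.074,"grip": -1},
  {"dp": [0.21,-0.05,0],"twist": -0.073,"grip": -1},
])

```text
t: 1.05
ee_pos: [0.3372, -0.3844, 0.2388]
tcp_rot: [0.0, 0.927, 0.374, 0.0]
ft_force: [-0.4, -0.2, 0.5]
gripper_width: 1.0
```

Emit:
arm_command([
  {"dp": [0.22,-0.04,0],"twist": -0.074,"grip": -1},
  {"dp": [0.22,-0.03,0],"twist": -0.073,"grip": -1},
  {"dp": [0.22,-0.02,0],"twist": -0.074,"grip": -1},
  {"dp": [0.22,0,0],"twist": -0.073,"grip": -1},
  {"dp": [0.22,0.01,0],"twist": -0.074,"grip": -1},
  {"dp": [0.21,0.02,-0.01],"twist": -0.073,"grip": -1},
  {"dp": [0.22,0.04,0],"twist": -0.074,"grip": -1},
  {"dp": [0,0,0],"twist": 0,"grip": -1},
])

```text
t: 1.85
ee_pos: [0.4743, -0.1924, 0.2407]
tcp_rot: [-0.0, 0.831, 0.556, 0.002]
ft_force: [0.5, 0.1, 0.9]
gripper_width: 1.002
```

```bash
python3 - <<'E'
from h import *
d=imaging.read_camera("wrist");cv2.imwrite("pics/w1.png",d["image"]);np.savez("w1.npz",**d)
s=arm.get_state();print(s["t"],s["ee_pos"],s["joints"].round(2));print(proj(d,[.472,-.199,.095],True))
E
```

```text
1.9 [ 0.47229773 -0.19505857  0.24036274] [ 0.56  0.56 -0.41  1.9   0.31  0.75 -0.42]
(np.float64(251.8130669918654), np.float64(181.37762020678082))
```

View pics/w1.png

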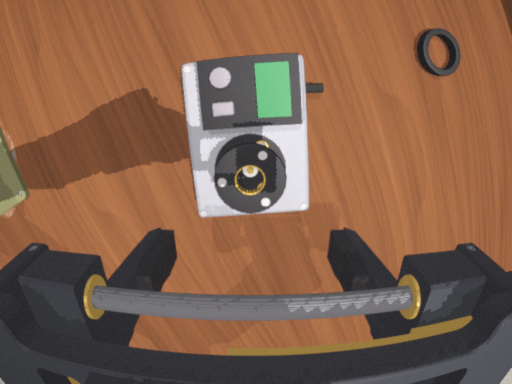

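```bash
python3 - <<'E'
from h import *
d=dict(np.load("w1.npz"));im=d["image"]
c=cv2.resize(im[120:225,190:310],None,fx=5,fy=5,interpolation=cv2.INTER_CUBIC)
best=(.472,-.199)
for r,col in((.038,(0,0,255)),(.0145,(255,0,255))):
    for a in np.linspace(0,2*np.pi,60):
        u,v=proj(d,[best[0]+r*np.cos(a),best[1]+r*np.sin(a),.095],True)
        cv2.circle(c,(int((u-190+.5)*5),int((v-120+.5)*5)),1,col,-1)
cv2.imwrite("pics/w1c.png",c)
E
```

```text
(no output)
```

View pics/w1c.png

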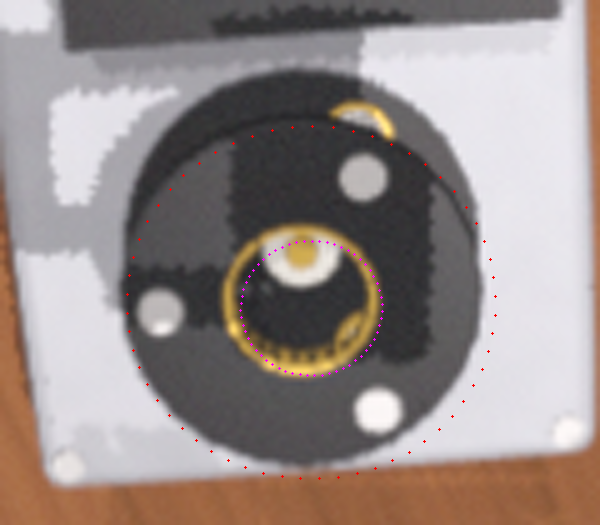

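```bash
python3 - <<'E'
from h import *
d=dict(np.load("w1.npz"))
u,v=proj(d,[.472,-.199,.095],True)
for du,dv in((-8,-13),(-9,-8),(-8.5,-10.5)): print(onz(d,u+du/5,v+dv/5,.095,True))
from plan import *
plan([(0.57,0.05,0.24,11),(0.515,0.287,0.22,45)],speed=.034)
E
```

```text
[ 0.47155498 -0.19579663  0.095     ]
[ 0.47095452 -0.19670589  0.095     ]
[ 0.47125491 -0.19625103  0.095     ]

{"dp":[0.22,-0.0,0.0],"twist":-0.094,"grip":-1},{"dp":[0.22,0.01,0.0],"twist":-0.094,"grip":-1},{"dp":[0.22,0.03,0.0],"twist":-0.094,"grip":-1},{"dp":[0.21,0.04,0.0],"twist":-0.094,"grip":-1},{"dp":[0.21,0.06,0.0],"twist":-0.093,"grip":-1},{"dp":[0.21,0.08,0.0],"twist":-0.094,"grip":-1},{"dp":[0.2,0.09,0.0],"twist":-0.093,"grip":-1},{"dp":[0.19,0.1,0.0],"twist":-0.094,"grip":-1},
{"dp":[0.2,-0.01,0.02],"twist":-0.094,"grip":-1},{"dp":[0.2,0.01,0.02],"twist":-0.094,"grip":-1},{"dp":[0.2,0.02,0.02],"twist":-0.095,"grip":-1},{"dp":[0.2,0.04,0.02],"twist":-0.094,"grip":-1},{"dp":[0.2,0.05,0.01],"twist":-0.095,"grip":-1},{"dp":[0.19,0.07,0.02],"twist":-0.094,"grip":-1},{"dp":[0.19,0.08,0.01],"twist":-0.095,"grip":-1},{"dp":[0.18,0.1,0.02],"twist":-0.094,"grip":-1},
end [0.5147 0.2869 0.2194] 45.0
```

Emit:
arm_command([
  {"dp": [0.22,0,0],"twist": -0.094,"grip": -1},
  {"dp": [0.22,0.01,0],"twist": -0.094,"grip": -1},
  {"dp": [0.22,0.03,0],"twist": -0.094,"grip": -1},
  {"dp": [0.21,0.04,0],"twist": -0.094,"grip": -1},
  {"dp": [0.21,0.06,0],"twist": -0.093,"grip": -1},
  {"dp": [0.21,0.08,0],"twist": -0.094,"grip": -1},
  {"dp": [0.2,0.09,0],"twist": -0.093,"grip": -1},
  {"dp": [0.19,0.1,0],"twist": -0.094,"grip": -1},
])

```text
t: 2.7
ee_pos: [0.5694, 0.0458, 0.24]
tcp_rot: [0.0, 0.638, 0.77, -0.001]
ft_force: [0.4, -0.3, -0.1]
gripper_width: 0.999
```

Emit:
arm_command([
  {"dp": [0.2,-0.01,0.02],"twist": -0.094,"grip": -1},
  {"dp": [0.2,0.01,0.02],"twist": -0.094,"grip": -1},
  {"dp": [0.2,0.02,0.02],"twist": -0.095,"grip": -1},
  {"dp": [0.2,0.04,0.02],"twist": -0.094,"grip": -1},
  {"dp": [0.2,0.05,0.01],"twist": -0.095,"grip": -1},
  {"dp": [0.19,0.07,0.02],"twist": -0.094,"grip": -1},
  {"dp": [0.19,0.08,0.01],"twist": -0.095,"grip": -1},
  {"dp": [0.18,0.1,0.02],"twist": -0.094,"grip": -1},
])

```text
t: 3.5
ee_pos: [0.5159, 0.2836, 0.2189]
tcp_rot: [0.0, 0.385, 0.923, -0.001]
ft_force: [1.4, -0.5, 0.9]
gripper_width: 0.998
```

Emit:
arm_command([
  {"dp": [0,0,0],"twist": 0,"grip": -1},
  {"dp": [0,0,0],"twist": 0,"grip": -1},
])

```text
t: 3.7
ee_pos: [0.5158, 0.2831, 0.2188]
tcp_rot: [0.0, 0.385, 0.923, -0.001]
ft_force: [0.5, -0.2, 0.7]
gripper_width: 0.999
```

```bash
cat > look.py <<'E'
from h import *
import sys
def look(name,circles=(),crop=None,f=4):
    d=imaging.read_camera("wrist");np.savez(name+".npz",**d);im=d["image"]
    x0,y0,x1,y1=crop or (0,0,512,384);f=f if crop else 1
    c=cv2.resize(im[y0:y1,x0:x1],None,fx=f,fy=f,interpolation=cv2.INTER_CUBIC)
    for x,y,z,r in circles:
        for a in np.linspace(0,2*np.pi,50,endpoint=False):
            u,v=proj(d,[x+r*np.cos(a),y+r*np.sin(a),z],True)
            cv2.circle(c,(int((u-x0+.5)*f),int((v-y0+.5)*f)),1,(0,0,255),-1)
    cv2.imwrite("pics/%s.png"%name,c)
    s=arm.get_state();M=Rt(s["tcp_rot"]);print(s["t"],s["ee_pos"].round(4),"jaw",np.degrees(np.arctan2(M[1,1],M[0,1])).round(2),"zdir",M[:,2].round(4),s["ft_force"].round(2),s["gripper_width"],s["joints"].round(2))
    return d
E
python3 - <<'E'
from look import *
look("w2",[(.515,.287,.066,.0225)])
E
```

```text
3.75 [0.5163 0.2821 0.2188] jaw 44.56 zdir [ 0.     -0.0026 -1.    ] [-0.31 -0.39  0.06] 0.9982894056985694 [-0.21  0.73 -0.67  1.69  0.55  0.92 -0.31]
```

View pics/w2.png

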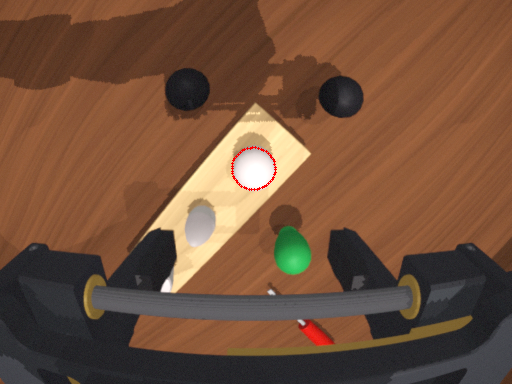

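```bash
python3 - <<'E'
from h import *
d=dict(np.load("w2.npz"));im=d["image"]
c=im[130:210,210:300];hsv=cv2.cvtColor(c,cv2.COLOR_BGR2HSV)
m=((hsv[...,1]<45)&(hsv[...,2]>130)).astype(np.uint8)
n,l,s,ce=cv2.connectedComponentsWithStats(m);k=1+np.argmax(s[1:,4])
print(s[k],ce[k]+[210,130])
e=cv2.fitEllipse(max(cv2.findContours((l==k).astype(np.uint8),0,1)[0],key=len));print(e)
u,v=e[0][0]+210,e[0][1]+130
for z in(.066,.0695):print(onz(d,u,v,z,True),onz(d,*(ce[k]+[210,130]),z,True))
x=cv2.resize(c,None,fx=6,fy=6,interpolation=cv2.INTER_CUBIC);x[::1][cv2.Canny(cv2.resize((l==k).astype(np.uint8)*255,None,fx=6,fy=6),50,100)>0]=(0,0,255)
cv2.imwrite("pics/w2c.png",x)
E
```

```text
[  23   16   43   45 1507] [253.93563371 168.12873258]
((43.94298553466797, 38.123592376708984), (41.59483337402344, 44.28025436401367), 177.1478729248047)
[0.5150974  0.28785451 0.066     ] [0.51509587 0.28784522 0.066     ]
[0.51441395 0.28850872 0.0695    ] [0.51441243 0.28849954 0.0695    ]
```

View pics/w2c.png

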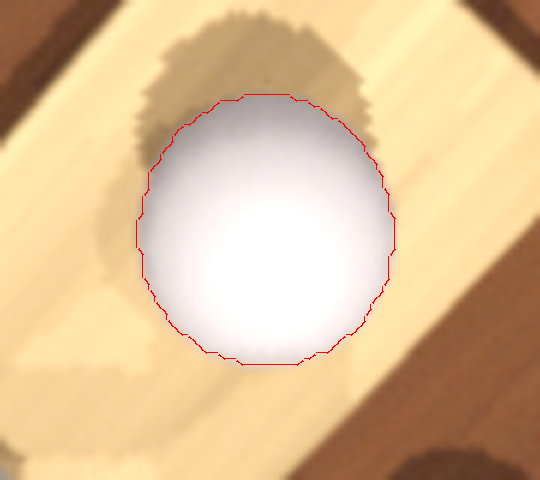

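```bash
python3 - <<'E'
from plan import *
plan([(.515,.2876,.115,45)],speed=.03)
E
```

```text
{"dp":[0.01,0.0,0.17],"twist":-0.002,"grip":-1},{"dp":[0.01,0.01,0.17],"twist":-0.003,"grip":-1},{"dp":[0.01,0.0,0.18],"twist":-0.002,"grip":-1},{"dp":[0.0,0.01,0.17],"twist":-0.003,"grip":-1},
end [0.5152 0.2875 0.1153] 45.0
```

Emit:
arm_command([
  {"dp": [0.01,0.01,0.17],"twist": 0,"grip": -1},
  {"dp": [0.01,0.01,0.17],"twist": 0,"grip": -1},
  {"dp": [0.01,0,0.17],"twist": 0,"grip": -1},
  {"dp": [0,0,0.17],"twist": 0,"grip": -1},
  {"dp": [0,0,0],"twist": 0,"grip": -1},
  {"dp": [0,0,0],"twist": 0,"grip": -1},
])

```text
t: 4.35
ee_pos: [0.5153, 0.2882, 0.1174]
tcp_rot: [0.0, 0.386, 0.923, -0.001]
ft_force: [-0.5, 0.5, 0.1]
gripper_width: 1.002
```

```bash
python3 - <<'E'
from look import *
look("w3",[(.515,.2876,.066,.0225)])
from plan import *
plan([(.515,.2876,.048,45)],speed=.02)
E
```

```text
4.4 [0.5156 0.289  0.1182] jaw 44.61 zdir [ 1.4e-03  2.0e-04 -1.0e+00] [-0.07 -0.42  0.41] 0.9979891713315617 [-0.27  0.86 -0.57  1.76  0.67  0.72 -0.42]

{"dp":[-0.001,-0.002,0.117],"twist":-0.002,"grip":-1},{"dp":[-0.001,-0.002,0.117],"twist":-0.002,"grip":-1},{"dp":[-0.001,-0.003,0.117],"twist":-0.002,"grip":-1},{"dp":[-0.001,-0.002,0.117],"twist":-0.003,"grip":-1},
end [0.515  0.2876 0.048 ] 45.0
```

View pics/w3.png

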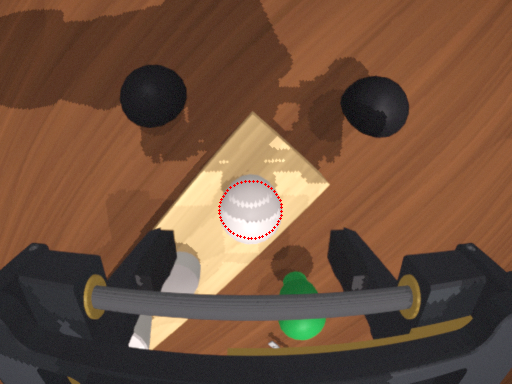

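Emit:
arm_command([
  {"dp": [0,0,0.12],"twist": 0,"grip": -1},
  {"dp": [0,-0.01,0.12],"twist": 0,"grip": -1},
  {"dp": [0,0,0.12],"twist": 0,"grip": -1},
  {"dp": [0,0,0.11],"twist": 0,"grip": -1},
  {"dp": [0,0,0],"twist": 0,"grip": -1},
  {"dp": [0,0,0],"twist": 0,"grip": -1},
])

```text
t: 5.0
ee_pos: [0.5139, 0.2889, 0.0474]
tcp_rot: [0.0, 0.385, 0.923, 0.0]
ft_force: [-0.3, 0.5, 0.8]
gripper_width: 0.999
```

```bash
python3 - <<'E'
from look import *
look("w4",[(.515,.2876,.066,.0225)])
E
```

```text
5.05 [0.5141 0.2892 0.0477] jaw 44.71 zdir [ 0.0013  0.001  -1.    ] [-0.39  0.25 -0.08] 0.9966158056035667 [-0.32  0.96 -0.49  1.79  0.76  0.59 -0.5 ]
```

View pics/w4.png

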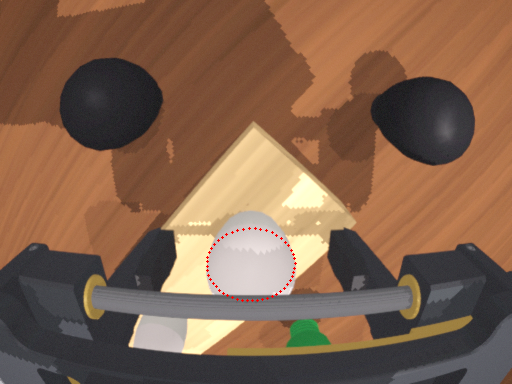

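Emit:
arm_command([
  {"dp": [-0.01,0,0],"twist": 0,"grip": -1},
  {"dp": [0,0,0],"twist": 0,"grip": 0.2},
  {"dp": [0,0,0],"twist": 0,"grip": 1},
  {"dp": [0,0,0],"twist": 0,"grip": 1},
  {"dp": [0,0,0],"twist": 0,"grip": 1},
  {"dp": [0,0,0],"twist": 0,"grip": 1},
  {"dp": [0,0,0],"twist": 0,"grip": 1},
], squeeze=15)

```text
t: 5.75
ee_pos: [0.5145, 0.2877, 0.0467]
tcp_rot: [0.0, 0.385, 0.923, -0.0]
ft_force: [0.5, -0.5, -0.4]
gripper_width: 0.498
```

Emit:
arm_command([
  {"dp": [0,0,0],"twist": 0,"grip": 1},
  {"dp": [0,0,0],"twist": 0,"grip": 1},
], squeeze=40)

```text
t: 5.95
ee_pos: [0.5145, 0.2877, 0.0467]
tcp_rot: [0.0, 0.385, 0.923, 0.0]
ft_force: [0.7, -0.3, 0.4]
gripper_width: 0.49
```

```bash
python3 - <<'E'
from look import *
look("w5",[(.515,.2876,.066,.0225)])
E
```

```text
6.0 [0.5144 0.2877 0.0467] jaw 44.74 zdir [-0. -0. -1.] [-0.7  -0.11  0.53] 0.48845594488791055 [-0.31  0.96 -0.49  1.79  0.76  0.59 -0.5 ]
```

View pics/w5.png

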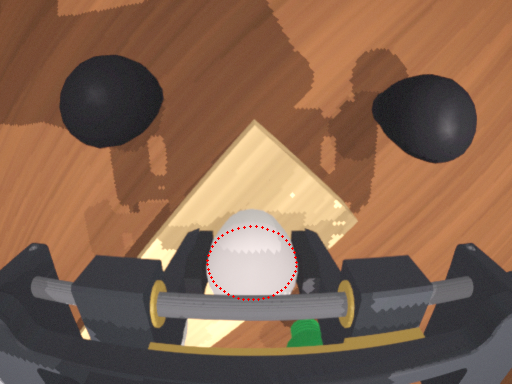

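Emit:
arm_command([
  {"dp": [0,0,-0.05],"twist": 0,"grip": 1},
  {"dp": [0,0,-0.1],"twist": 0,"grip": 1},
  {"dp": [0,0,-0.2],"twist": 0,"grip": 1},
  {"dp": [0,0,-0.2],"twist": 0,"grip": 1},
  {"dp": [0,0,-0.2],"twist": 0,"grip": 1},
  {"dp": [0,0,-0.2],"twist": 0,"grip": 1},
  {"dp": [0,0,-0.2],"twist": 0,"grip": 1},
  {"dp": [0,0,0],"twist": 0,"grip": 1},
])

```text
t: 6.8
ee_pos: [0.5161, 0.2898, 0.2245]
tcp_rot: [0.002, 0.385, 0.923, 0.004]
ft_force: [-0.2, 0.1, -0.5]
gripper_width: 0.491
```

```bash
python3 - <<'E'
from look import *
look("w6",[(.515,.2876,.066,.0225)])
from plan import *
plan([(0.57,0.05,0.22,12),(0.4712,-.1965,.20,-18)],speed=.034,grip=1)
E
```

```text
6.85 [0.5153 0.2885 0.222 ] jaw 44.73 zdir [ 0.0041  0.0028 -1.    ] [ 0.03 -0.92 -0.98] 0.48756530297151535 [-0.21  0.73 -0.67  1.68  0.55  0.92 -0.32]

{"dp":[-0.17,-0.11,0.0],"twist":0.091,"grip":1},{"dp":[-0.18,-0.09,0.0],"twist":0.091,"grip":1},{"dp":[-0.19,-0.08,0.0],"twist":0.091,"grip":1},{"dp":[-0.19,-0.07,0.0],"twist":0.091,"grip":1},{"dp":[-0.2,-0.05,0.0],"twist":0.091,"grip":1},{"dp":[-0.2,-0.04,0.0],"twist":0.091,"grip":1},{"dp":[-0.2,-0.03,0.01],"twist":0.091,"grip":1},{"dp":[-0.21,-0.01,0.0],"twist":0.09,"grip":1},
{"dp":[-0.18,-0.12,0.02],"twist":0.083,"grip":1},{"dp":[-0.19,-0.11,0.02],"twist":0.083,"grip":1},{"dp":[-0.2,-0.1,0.02],"twist":0.083,"grip":1},{"dp":[-0.2,-0.09,0.02],"twist":0.084,"grip":1},{"dp":[-0.21,-0.07,0.01],"twist":0.083,"grip":1},{"dp":[-0.22,-0.06,0.02],"twist":0.084,"grip":1},{"dp":[-0.22,-0.04,0.01],"twist":0.083,"grip":1},{"dp":[-0.22,-0.03,0.02],"twist":0.084,"grip":1},
end [ 0.4713 -0.1973  0.1995] -18.0
```

View pics/w6.png

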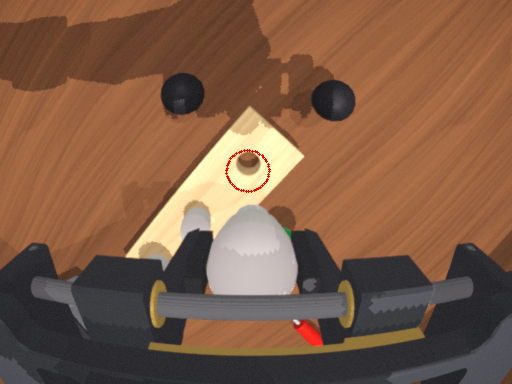

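Emit:
arm_command([
  {"dp": [-0.17,-0.11,0],"twist": 0.091,"grip": 1},
  {"dp": [-0.18,-0.09,0],"twist": 0.091,"grip": 1},
  {"dp": [-0.19,-0.08,0],"twist": 0.091,"grip": 1},
  {"dp": [-0.19,-0.07,0],"twist": 0.091,"grip": 1},
  {"dp": [-0.2,-0.05,0],"twist": 0.091,"grip": 1},
  {"dp": [-0.2,-0.04,0],"twist": 0.091,"grip": 1},
  {"dp": [-0.2,-0.03,0.01],"twist": 0.091,"grip": 1},
  {"dp": [-0.21,-0.01,0],"twist": 0.09,"grip": 1},
])

```text
t: 7.65
ee_pos: [0.5686, 0.0472, 0.2166]
tcp_rot: [-0.001, 0.63, 0.777, -0.001]
ft_force: [0.5, -0.1, -1.9]
gripper_width: 0.491
```

Emit:
arm_command([
  {"dp": [-0.18,-0.12,0.02],"twist": 0.083,"grip": 1},
  {"dp": [-0.19,-0.11,0.02],"twist": 0.083,"grip": 1},
  {"dp": [-0.2,-0.1,0.02],"twist": 0.083,"grip": 1},
  {"dp": [-0.2,-0.09,0.02],"twist": 0.084,"grip": 1},
  {"dp": [-0.21,-0.07,0.01],"twist": 0.083,"grip": 1},
  {"dp": [-0.22,-0.06,0.02],"twist": 0.084,"grip": 1},
  {"dp": [-0.22,-0.04,0.01],"twist": 0.083,"grip": 1},
  {"dp": [-0.22,-0.03,0.02],"twist": 0.084,"grip": 1},
])

```text
t: 8.45
ee_pos: [0.469, -0.1993, 0.196]
tcp_rot: [-0.001, 0.81, 0.587, -0.001]
ft_force: [0.6, 0.6, -1.6]
gripper_width: 0.489
```

Emit:
arm_command([
  {"dp": [0,0,0],"twist": 0,"grip": 1},
  {"dp": [0,0,0],"twist": 0,"grip": 1},
  {"dp": [0,0,0],"twist": 0,"grip": 1},
])

```text
t: 8.75
ee_pos: [0.4708, -0.1967, 0.1965]
tcp_rot: [-0.001, 0.808, 0.589, 0.0]
ft_force: [0.8, 0.5, -0.7]
gripper_width: 0.491
```

```bash
python3 - <<'E'
from look import *
look("w7",[(.4712,-.1963,.095,.038),(.4712,-.1963,.095,.0145)],(170,110,330,230),5)
t=imaging.read_camera("top");s=imaging.read_camera("scene")
np.savez("t7.npz",**t);np.savez("s7.npz",**s)
cv2.imwrite("pics/t7.png",cv2.resize(t["image"][190:290,280:400],None,fx=5,fy=5,interpolation=2))
cv2.imwrite("pics/s7.png",cv2.resize(s["image"][60:200,200:330],None,fx=4,fy=4,interpolation=2))
E
```

```text
8.8 [ 0.471  -0.1966  0.1966] jaw -17.84 zdir [ 1.0e-04  1.1e-03 -1.0e+00] [ 0.64 -0.45 -1.13] 0.49247998139741195 [ 0.56  0.63 -0.41  1.95  0.4   0.65 -0.41]
```

View pics/w7.png

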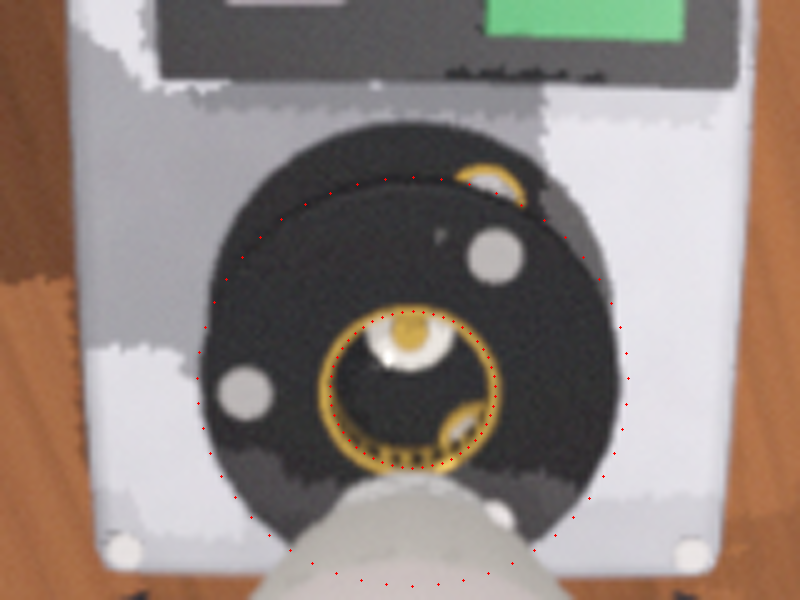

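View pics/s7.png

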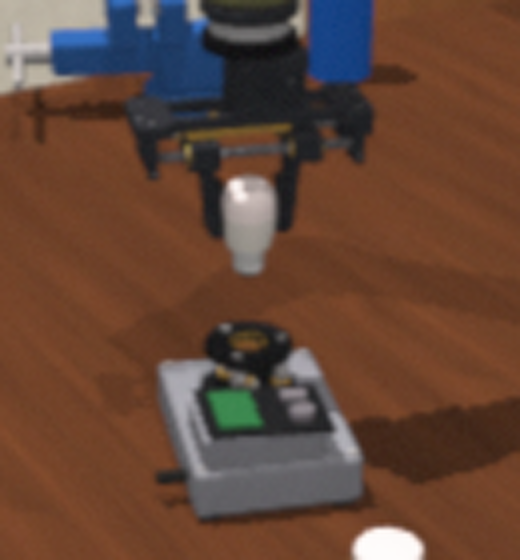

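View pics/t7.png

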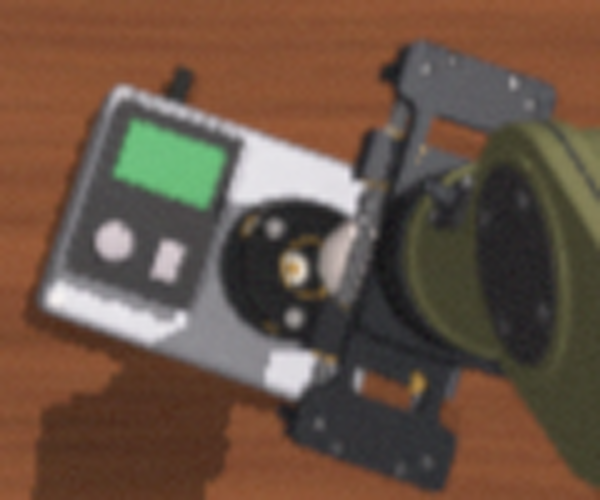

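```bash
cat > ov.py <<'E'
from h import *
def ov(src,out,dx,dy,dz=0,crop=(170,110,330,300),f=4,st=None,ring=None):
    d=dict(np.load(src));x0,y0,x1,y1=crop
    c=cv2.resize(d["image"][y0:y1,x0:x1],None,fx=f,fy=f,interpolation=cv2.INTER_CUBIC)
    st=st or arm.get_state();M=Rt(st["tcp_rot"]);p=st["ee_pos"]+M@np.array([dx,dy,dz])
    L=[(-.058,.010),(-.052,.013),(-.031,.013),(-.031,.018),(-.004,.0225),(.004,.0225),(.0125,.0205)]
    for i,(h,r) in enumerate(L):
        for a in np.linspace(0,2*np.pi,72,endpoint=False):
            q=p+M@np.array([r*np.cos(a),r*np.sin(a),-.019-h])
            u,v=proj(d,q,True);cv2.circle(c,(int((u-x0+.5)*f),int((v-y0+.5)*f)),1,(0,0,255) if i%2 else (255,0,0),-1)
    if ring:
        for r in(.038,.0145):
            for a in np.linspace(0,2*np.pi,72,endpoint=False):
                u,v=proj(d,[ring[0]+r*np.cos(a),ring[1]+r*np.sin(a),ring[2]],True);cv2.circle(c,(int((u-x0+.5)*f),int((v-y0+.5)*f)),1,(0,200,0),-1)
    cv2.imwrite(out,c)
E
python3 - <<'E'
from ov import *
ov("w7.npz","pics/o7.png",-.0,0)
E
```

```text
(no output)
```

View pics/o7.png

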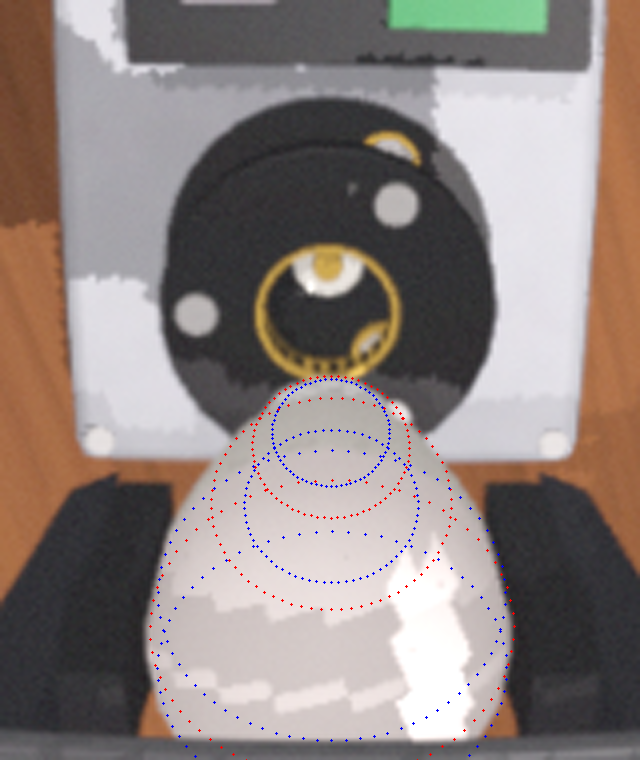

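Emit:
arm_command([
  {"dp": [0.002,-0.004,0.1],"twist": 0,"grip": 1},
  {"dp": [0,0,0.1],"twist": 0,"grip": 1},
  {"dp": [0,0,0.1],"twist": 0,"grip": 1},
  {"dp": [0,0,0.06],"twist": 0,"grip": 1},
  {"dp": [0,0,0],"twist": 0,"grip": 1},
  {"dp": [0,0,0],"twist": 0,"grip": 1},
  {"dp": [0,0,0],"twist": 0,"grip": 1},
])

```text
t: 9.6
ee_pos: [0.4706, -0.1977, 0.1433]
tcp_rot: [0.001, 0.809, 0.588, 0.0]
ft_force: [-0.1, -0.2, -1.0]
gripper_width: 0.492
```

```bash
python3 - <<'E'
from look import *
look("w8")
from ov import ov
ov("w8.npz","pics/o8.png",0,0,crop=(170,130,330,320),ring=(.4705,-.1961,.095))
s=imaging.read_camera("scene");np.savez("s8.npz",**s)
cv2.imwrite("pics/s8.png",cv2.resize(s["image"][90:190,210:310],None,fx=6,fy=6,interpolation=2))
E
```

```text
9.65 [ 0.4706 -0.1978  0.1434] jaw -18.0 zdir [ 1.3e-03 -4.0e-04 -1.0e+00] [ 0.28  0.85 -0.49] 0.49275958706880235 [ 0.52  0.71 -0.34  1.99  0.46  0.52 -0.47]
```

View pics/o8.png

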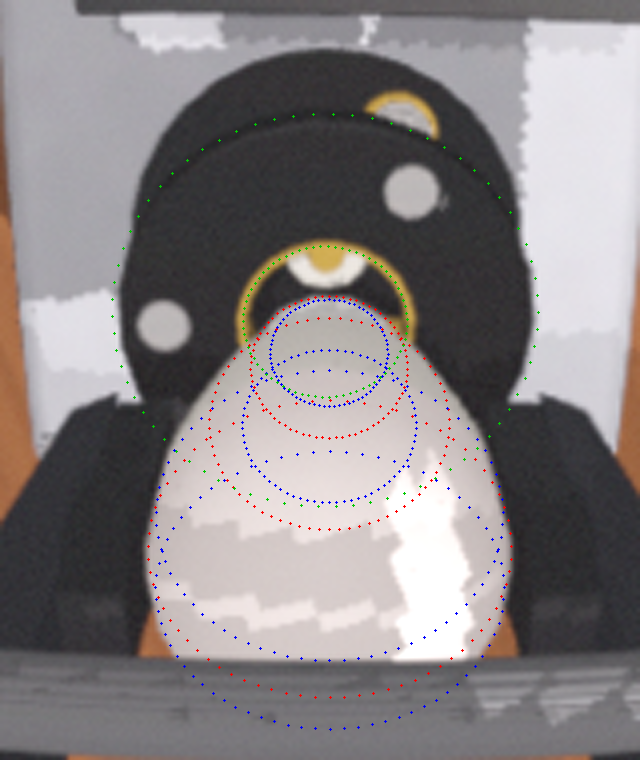

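View pics/s8.png

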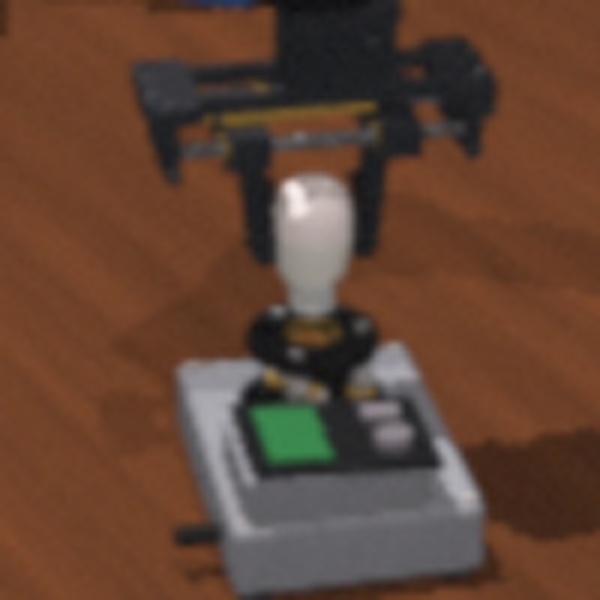

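Emit:
arm_command([
  {"dp": [0.011,-0.004,0.0],"twist": 0,"grip": 1},
  {"dp": [0,0,0.02],"twist": 0,"grip": 1},
  {"dp": [0,0,0],"twist": 0,"grip": 1},
  {"dp": [0,0,0],"twist": 0,"grip": 1},
  {"dp": [0,0,0],"twist": 0,"grip": 1},
])

```text
t: 10.2
ee_pos: [0.47, -0.196, 0.1397]
tcp_rot: [0.0, 0.809, 0.588, -0.0]
ft_force: [-0.4, 0.0, -0.5]
gripper_width: 0.491
```

```bash
python3 - <<'E'
from look import *
look("w9")
from ov import ov
ov("w9.npz","pics/o9.png",0,0,crop=(170,130,330,320),ring=(.4705,-.1961,.095))
t=imaging.read_camera("top")
cv2.imwrite("pics/t9.png",cv2.resize(t["image"][190:290,280:400],None,fx=5,fy=5,interpolation=2))
E
```

```text
10.25 [ 0.47   -0.196   0.1397] jaw -18.01 zdir [-0. -0. -1.] [ 0.17 -0.38 -0.39] 0.4910728463577931 [ 0.51  0.71 -0.34  2.    0.47  0.51 -0.48]
```

View pics/o9.png

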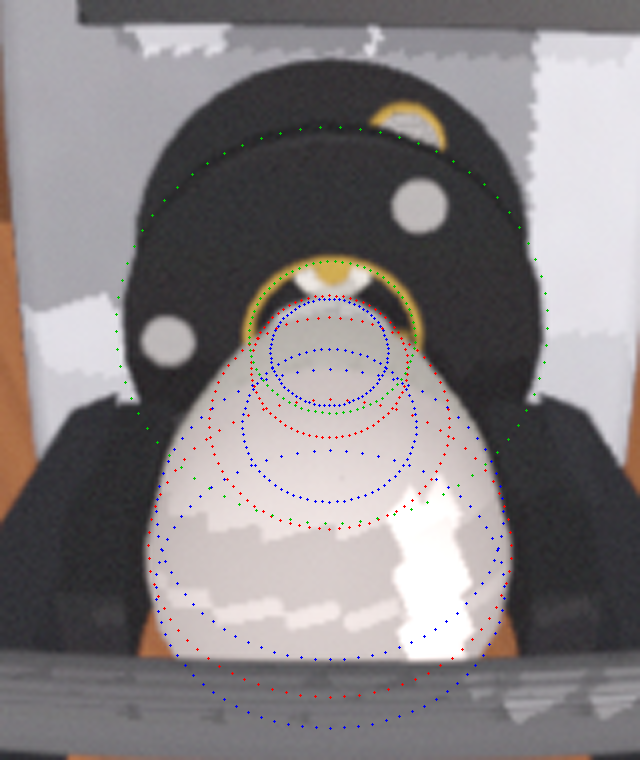

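Emit:
arm_command([
  {"dp": [0,0.003,0.0],"twist": 0,"grip": 1},
  {"dp": [0,0,0.03],"twist": 0,"grip": 1},
  {"dp": [0,0,0.03],"twist": 0,"grip": 1},
  {"dp": [0,0,0.03],"twist": 0,"grip": 1},
  {"dp": [0,0,0],"twist": 0,"grip": 1},
  {"dp": [0,0,0],"twist": 0,"grip": 1},
])

```text
t: 10.9
ee_pos: [0.4703, -0.196, 0.126]
tcp_rot: [-0.0, 0.809, 0.588, -0.0]
ft_force: [0.6, 0.1, -0.9]
gripper_width: 0.492
```

```bash
python3 - <<'E'
from look import *
look("w10")
from ov import ov
ov("w10.npz","pics/o10.png",0,0,crop=(170,130,330,320),ring=(.4705,-.1961,.095))
s=imaging.read_camera("scene")
cv2.imwrite("pics/s10.png",cv2.resize(s["image"][90:190,210:310],None,fx=6,fy=6,interpolation=2))
E
```

```text
10.95 [ 0.4704 -0.1961  0.1261] jaw -18.0 zdir [-1.e-04  0.e+00 -1.e+00] [ 0.31 -0.08 -1.33] 0.4892971399971482 [ 0.5   0.74 -0.32  2.01  0.48  0.47 -0.49]
```

View pics/o10.png

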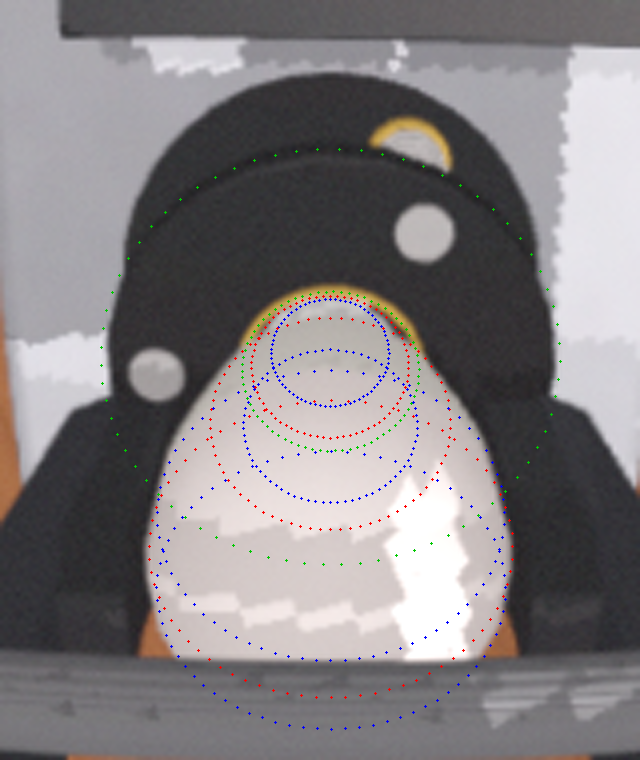

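View pics/s10.png

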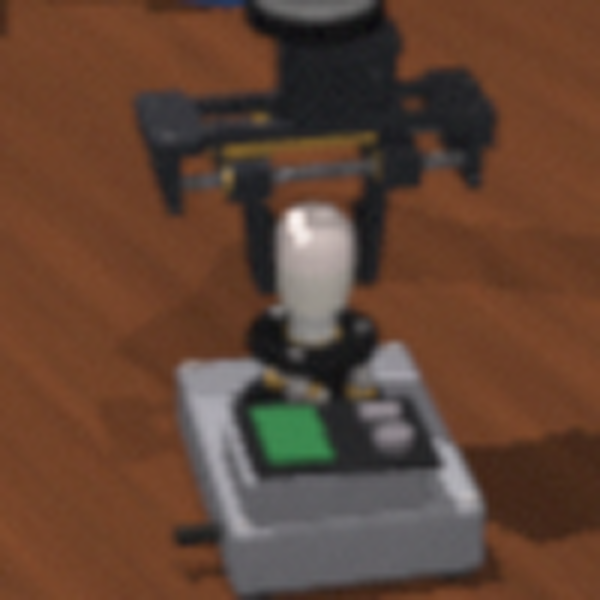

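Emit:
arm_command([
  {"dp": [0,0,0.04],"twist": 0,"grip": 1},
  {"dp": [0,0,0.04],"twist": 0,"grip": 1},
  {"dp": [0,0,0.025],"twist": 0,"grip": 1},
  {"dp": [0,0,0],"twist": 0,"grip": 1},
  {"dp": [0,0,0],"twist": 0,"grip": 1},
], squeeze=45)

```text
t: 11.5
ee_pos: [0.4704, -0.196, 0.1103]
tcp_rot: [-0.0, 0.809, 0.588, -0.0]
ft_force: [0.5, -0.4, -0.0]
gripper_width: 0.489
```

Emit:
arm_command([
  {"dp": [0,0,0.015],"twist": 0,"grip": 1},
  {"dp": [0,0,0.015],"twist": 0,"grip": 1},
  {"dp": [0,0,0.01],"twist": 0,"grip": 1},
  {"dp": [0,0,0],"twist": 0,"grip": 1},
  {"dp": [0,0,0],"twist": 0,"grip": 1},
])

```text
t: 12.0
ee_pos: [0.4707, -0.1962, 0.1049]
tcp_rot: [0.0, 0.809, 0.588, 0.0]
ft_force: [-0.8, 0.1, 5.2]
gripper_width: 0.49
```

Emit:
arm_command([
  {"dp": [0,0,0.015],"twist": 0,"grip": 1},
  {"dp": [0,0,0.015],"twist": 0,"grip": 1},
  {"dp": [0,0,0.01],"twist": 0,"grip": 1},
  {"dp": [0,0,0],"twist": 0,"grip": 1},
  {"dp": [0,0,0],"twist": 0,"grip": 1},
])

```text
t: 12.5
ee_pos: [0.4706, -0.1962, 0.0992]
tcp_rot: [0.0, 0.809, 0.588, 0.0]
ft_force: [-0.6, -0.2, 8.4]
gripper_width: 0.491
```

```bash
python3 - <<'E'
from look import *
look("w11")
E
```

```text
12.55 [ 0.4707 -0.1962  0.0992] jaw -18.0 zdir [ 8.e-04 -7.e-04 -1.e+00] [-0.74  0.41  8.52] 0.4923153600566653 [ 0.47  0.78 -0.28  2.02  0.51  0.41 -0.52]
```

Emit:
arm_command([
  {"dp": [0,0,0.01],"twist": 0,"grip": 1},
  {"dp": [0,0,0.01],"twist": 0,"grip": 1},
  {"dp": [0,0,0],"twist": 0,"grip": 1},
  {"dp": [0,0,0],"twist": 0,"grip": 1},
])

```text
t: 12.95
ee_pos: [0.4707, -0.1962, 0.0965]
tcp_rot: [0.001, 0.809, 0.588, 0.0]
ft_force: [-2.2, 1.0, 11.6]
gripper_width: 0.495
```

Emit:
arm_command([
  {"dp": [0,0,0.005],"twist": 0,"grip": 1},
  {"dp": [0,0,0],"twist": 0,"grip": 1},
  {"dp": [0,0,0],"twist": 0,"grip": 1},
])

```text
t: 13.25
ee_pos: [0.4707, -0.1962, 0.0958]
tcp_rot: [0.001, 0.809, 0.588, 0.0]
ft_force: [-2.1, 0.8, 12.1]
gripper_width: 0.491
```

Emit:
arm_command([
  {"dp": [0,0,0.005],"twist": 0,"grip": 1},
  {"dp": [0,0,0],"twist": 0,"grip": 1},
  {"dp": [0,0,0],"twist": 0,"grip": 1},
])

```text
t: 13.55
ee_pos: [0.4707, -0.1962, 0.0952]
tcp_rot: [0.001, 0.809, 0.588, 0.0]
ft_force: [-3.2, 0.6, 13.1]
gripper_width: 0.493
```

Emit:
arm_command([
  {"dp": [0,0,0.005],"twist": 0,"grip": 1},
  {"dp": [0,0,0],"twist": 0,"grip": 1},
  {"dp": [0,0,0],"twist": 0,"grip": 1},
])

```text
t: 13.85
ee_pos: [0.4707, -0.1962, 0.0945]
tcp_rot: [0.001, 0.809, 0.588, 0.0]
ft_force: [-2.7, 1.1, 14.3]
gripper_width: 0.489
```

```bash
python3 - <<'E'
from look import *
look("w12")
s=imaging.read_camera("scene")
cv2.imwrite("pics/s12.png",cv2.resize(s["image"][90:190,210:310],None,fx=6,fy=6,interpolation=2))
for i in range(3): imaging.read_camera("top");x=arm.get_state();print(x["ft_force"].round(2),x["wrist_torque"].round(3),x["ee_pos"].round(4))
E
```

```text
13.9 [ 0.4707 -0.1962  0.0945] jaw -17.99 zdir [ 0.0011 -0.0011 -1.    ] [-2.000e+00 -1.000e-02  1.335e+01] 0.4893240073273773 [ 0.47  0.79 -0.27  2.02  0.52  0.39 -0.52]
[-2.95  0.13 13.81] [0.174 0.566 0.008] [ 0.4707 -0.1962  0.0945]
[-2.06  0.68 15.36] [0.116 0.447 0.028] [ 0.4707 -0.1962  0.0945]
[-2.52  1.27 14.56] [ 0.141  0.518 -0.036] [ 0.4707 -0.1962  0.0945]
```

View pics/s12.png

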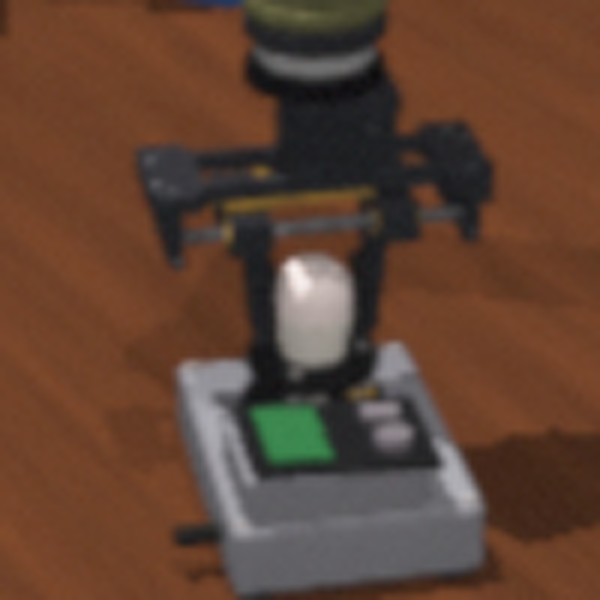

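View pics/w12.png

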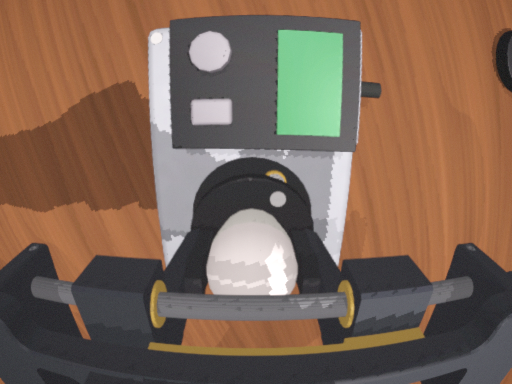

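Emit:
arm_command([
  {"dp": [0,-0.003,0.003],"twist": 0,"grip": 1},
  {"dp": [0,0,0.003],"twist": 0,"grip": 1},
  {"dp": [0,0,0],"twist": 0,"grip": 1},
  {"dp": [0,0,0],"twist": 0,"grip": 1},
])

```text
t: 14.5
ee_pos: [0.4707, -0.1962, 0.0944]
tcp_rot: [0.001, 0.809, 0.588, 0.0]
ft_force: [-3.2, 1.0, 21.8]
gripper_width: 0.492
```

Emit:
arm_command([
  {"dp": [0,0,0.004],"twist": 0,"grip": 1},
  {"dp": [0,0,0],"twist": 0,"grip": 1},
  {"dp": [0,0,0],"twist": 0,"grip": 1},
])

```text
t: 14.8
ee_pos: [0.4707, -0.1962, 0.0944]
tcp_rot: [0.002, 0.809, 0.588, 0.0]
ft_force: [-4.1, 1.8, 27.7]
gripper_width: 0.485
```

Emit:
arm_command([
  {"dp": [0,0,-0.003],"twist": 0,"grip": 1},
  {"dp": [0,0,0],"twist": 0,"grip": 1},
  {"dp": [0,0,0],"twist": 0,"grip": 1},
  {"dp": [0,0,0],"twist": 0,"grip": 1},
  {"dp": [0,0,0],"twist": 0,"grip": 1},
])

```text
t: 15.3
ee_pos: [0.4707, -0.1962, 0.0944]
tcp_rot: [0.001, 0.809, 0.588, 0.0]
ft_force: [-3.1, 0.4, 22.7]
gripper_width: 0.487
```

```bash
python3 - <<'E'
from look import *
look("w13")
from ov import ov
ov("w13.npz","pics/o13.png",0,0,crop=(170,130,330,320),ring=(.4705,-.1961,.083))
for i in range(3):
    s=imaging.read_camera("scene");x=arm.get_state();print(x["ft_force"].round(2),x["ee_pos"].round(4),abs(x["qd"]).max())
cv2.imwrite("pics/s13.png",cv2.resize(s["image"][120:180,230:300],None,fx=9,fy=9,interpolation=2))
cv2.imwrite("pics/sf.png",s["image"])
E
```

```text
15.35 [ 0.4707 -0.1962  0.0944] jaw -18.0 zdir [ 0.0023 -0.0018 -1.    ] [-2.93  0.81 23.86] 0.4891784518173929 [ 0.47  0.79 -0.27  2.03  0.52  0.39 -0.53]
[-2.96  1.22 24.34] [ 0.4707 -0.1962  0.0944] 0.0019021041873696842
[-4.29  1.86 23.29] [ 0.4707 -0.1962  0.0944] 0.0007494586046669714
[-4.48  0.52 23.27] [ 0.4707 -0.1962  0.0944] 0.0019065683565873558
```

View pics/o13.png

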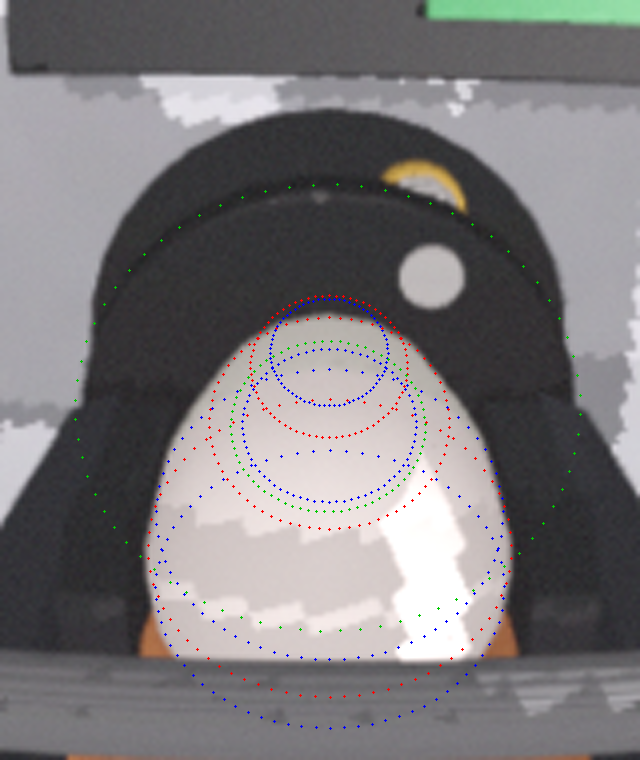

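View pics/s13.png

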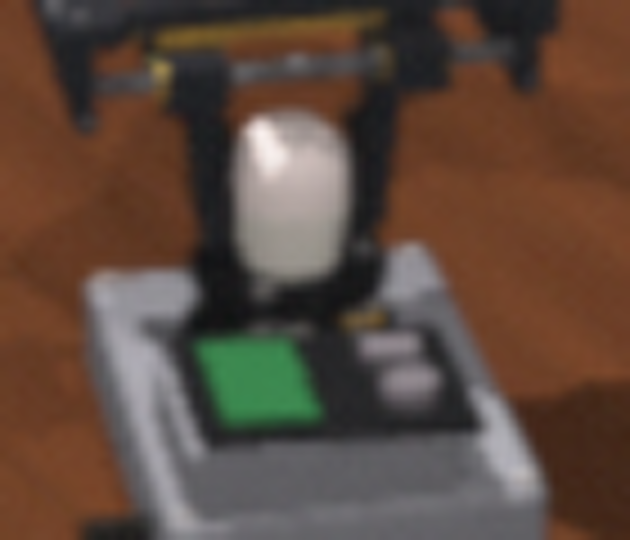

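View pics/sf.png

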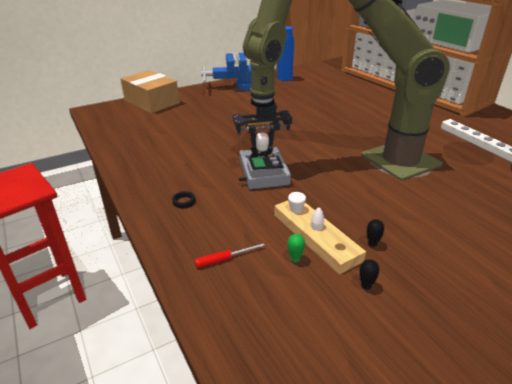

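```bash
python3 - <<'E'
from station import arm
print(arm.job_done()); s=arm.get_state();print(s["t"],s["ee_pos"],s["ft_force"])
E
```

```text
the job is handed in; nothing more can be done
None
the job is handed in; nothing more can be done
```

I took the white globe lamp out of the end hole of the rack and put it cap down through the tester's ring. I pressed it down in small steps until the ring stopped, and handed the job in at about 15.5 s while still holding it there. I got no verdict, and no state could be read after hand-in.

**Ring home:** The tool stopped going down at z = 0.0944 m while the push rose from about 14 to 28 N. I then eased off to about 23 N. The wrist picture shows the ring's top edge where it should be at 12 mm down.

**Steady and upright:** In the last readings the position did not change and the joints were practically still. The tool was tilted less than 0.2°. The lamp sat in the gripper as before the press, with no visible slip.

**Other things:** In the last scene picture the other lamps, the tape roll and the screwdriver were where they started.

**Checks that disagreed:**
- A sideways push of about 3–4 N remained while pressing. My small attempt to relieve it made no difference.
- The ring position differed by up to 6 mm between cameras. I relied on the wrist camera, and the cap went in with almost no force.

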